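# Click back the cooker's carry handle and start it

## Task

The carry handle of the rice cooker leans over its key panel: swing it up over the lid and down at the back until it clicks home behind its sprung catches, never pushing with more than 35 N. Then start the cooker with its keys, one at a time: white, then yellow, then green. Leave the mug, jar and pepper mill where they stand.

Things in the scene. Friction and masses are not known exactly. Their poses are not given: they have to be found in the camera images.
- cooker: White and steel rice cooker, fixed, 305 mm long (x), 220 wide (y). Origin: on the counter below the handle's hinge axis; x points from the key panel (front, x = -155 mm) to the back (+149 mm), z up. Shoulder and key deck at z 140 mm (deck x -155 to -100), steel lid raised to 170 mm (x -83 to 82).
- rear_rest (a point): Point fixed on the cooker, 122 mm behind the hinge at z 154 mm: the lowest setting of the handle's rest, a grey saddle 130 mm long (y), whose top is 0 to 13 mm above this point, set anew each time and not told: feel for it. Beside its ends, at y +-88 mm, a sprung steel ball catch (24 mm) moves with it.
- handle (a joint): Handle angle, rad. 0: leaning to the front, 36 degrees above level; 0.94 upright; grows to the back. Hinge friction (1.4 N at the bar) keeps it where it is left. Somewhere from 2.11 to 2.20 on the catches resist (7 to 12 N pressed down at the bar) and push it back if let go too early; past them it snaps onto the rest at 2.23 to 2.34, by its height, and is held. Press slowly (10 mm/s).
- handle_bar (a point): Middle of the handle's cross bar: a dark steel rod of 16 mm diameter, 236 mm long, along the cooker's y, with an orange grip of 110 mm at its middle. Point on the rod's axis. Two side arms at y +-118 mm join it to the hinge, 125 mm from the rod's axis.
- handle_hinge (a point): Middle of the hinge axis (inside the cooker, 140 mm above its origin); the axis is the cooker's y.
- key_white (a joint): Travel of the white key, m: 0 up, 0.005 fully down (5 N, sprung).
- key_white_top (a point): Centre of the white key's top, 161 mm above the counter when up. Round white key of 28 mm diameter in a grey collar of 44 mm, 152 mm high. The three keys stand in a row across the key deck (122 mm to the front of the hinge), 62 mm apart; which colour is where changes.
- key_yellow (a joint): Travel of the yellow key, m: 0 up, 0.005 fully down (5 N, sprung).
- key_yellow_top (a point): Centre of the yellow key's top, 161 mm above the counter when up. Round yellow key of 28 mm diameter in a grey collar of 44 mm, 152 mm high. The three keys stand in a row across the key deck (122 mm to the front of the hinge), 62 mm apart; which colour is where changes.
- key_green (a joint): Travel of the green key, m: 0 up, 0.005 fully down (5 N, sprung).
- key_green_top (a point): Centre of the green key's top, 161 mm above the counter when up. Round green key of 28 mm diameter in a grey collar of 44 mm, 152 mm high. The three keys stand in a row across the key deck (122 mm to the front of the hinge), 62 mm apart; which colour is where changes.
- mug: Blue mug, 80 mm across, 90 high, origin under its centre; stands behind the cooker. Bystander.
- jar: Spice jar with a steel cap, 56 mm across, 100 high, origin under its centre; stands beside the cooker. Bystander.
- mill: Wooden pepper mill, 58 mm across, 150 high, origin under its centre; stands before the key panel. Bystander.

How it is judged:
By the outcome, as a careful person would: the job done as asked, in the order asked, and still so for the second after the job is handed in, with the robot touching nothing.
It also fails if it takes over 69 s, if anything falls off the work surface, if the arm or the gripper's body presses on something with over 40 N, if the wrist force passes 120 N, or if a joint passes its speed limit or range.

## Robot

A 6-joint arm with a two-finger parallel gripper is mounted at the origin on the work surface. World frame = base frame: x ahead of the robot, y to its left, z up, the work surface at z = 0. Lengths are in m, angles in rad, forces in N, time in s.
With the tool pointing down it reaches from about 0.325 to 1 m from the base axis. Payload 5.1 kg.
Tool frame: the origin (TCP) lies at the very end of the fingers, on their centre line; the grasp point (between the pads) lies 19 mm behind it (ctrl.grip_depth is the distance from the TCP to the grasp point, in m); y points along the fingers, z is the direction in which the jaws open and shut, and the axes are right-handed (so a half turn about y gives the same grasp; the last joint's range is limited). The gripper opens to 85 mm and grips with 20 to 120 N. Pads are 22 mm wide; open, the fingers measure 114 mm over their backs; the gripper's body (76 mm by 85 mm) begins 54 mm behind the grasp point. The pads swing forward as they close: fully open they stand 13 mm farther back than shut.
Start: joints at [-1.374, 0.124, 1.65, -0, 1.367, -0.083], TCP at [0.179, -0.625, 0.231] pointing down, gripper open.
Joint ranges: [-2.61, 2.61], [-1.02, 2.33], [0.03, 2.71], [-1.35, 4.49], [0.32, 2.68], [-2.91, 2.91]. Speed limits (rad/s): [2.57, 2.57, 3.14, 3.14, 3.14, 3.14].

## Interface

Orientations are given as a rotation vector (axis times angle).
In Python, from workcell import ctrl gives the robot as it stands.
- The arm moves only by the shell command python3 -m creep 'ROWS' [FORCE]. ROWS is JSON, a list that holds one entry, the list of rows, each a list of 7 numbers: the opening, from 0 (shut) to 1 (fully open), then the shift along the tool's x, y, z in cm, then the turn, a rotation vector about the tool's x, y, z in rad. In form: [[[gripper, x, y, z, wx, wy, wz], ...]]. A call has 1 to 20 rows; each row shifts and turns the pose as measured when the row begins, along the tool's axes as they then stand; what a row does not reach is not made up. A row lasts 1/8 s, in which the tool goes at most 62.5 mm and 10.7 degrees, less where a joint would pass 70% of its speed; a pose out of reach is approached as far as the arm can. A call with a gripper value outside its range is refused whole. The fingers move at their own pace and stop on an object; FORCE is the grip in N (left out, the last holds). Time passes only in rows, so rows that do not move let the fingers close. It gives the time, the measured TCP pose, the force and the opening at its end, in the units of the state.
- ctrl.get_state(): the state, without advancing time (a new reading comes with each control period).
- ctrl.camera(name): name is "side" or "top"; returns the picture (480x640x3 uint8, red, green, blue); there is no depth.
- ctrl.calibration(name): a dict with "camera_matrix" (3x3 intrinsics, pixels), "rvec" (rotation vector, rad) and "tvec" (3), from world to camera coordinates, as OpenCV has them. Camera axes: x right, y down, z forward; pixel columns grow to the right and rows downward; lengths in m; the calibration is good to about 2 mm. A picture is of the moment at which its call begins. calibration takes no time and is no camera call.
- ctrl.job_done(): hands the job in, once; it reports no verdict.
The state is a dict: "t": time; "joints": joint angles; "qd": joint speeds; "joint_torque": joint torques, N m; "tool_pos": TCP position; "ee_rot": TCP orientation; "contact_force": force on the tool from outside, world axes, zero at the start; "wrist_torque": the same for the moment, N m; "finger_gap": finger opening in m.
Only numpy, scipy, OpenCV 4.12 (cv2) and the standard library are available. Lean on these libraries where they do the work, as an engineer would, in place of code of your own. Each camera call takes 0.05 s, during which the arm holds its last target. There are 200 camera calls.

## Working session

There is one attempt and no reset: what is moved stays moved. The work goes in short steps, Python scripts to look and compute and a shell command to move; the robot and the scene stay as the last step left them, time stands still between calls to the robot, and variables do not carry over. Pictures are saved under pics/ and viewed, about 8 in all and at most 12, crops included, and the job is handed in when it is done.

```bash
mkdir -p pics; ls; python3 - <<'E'
from workcell import ctrl
import cv2
for n in("top","side"):
    cv2.imwrite(f"pics/{n}0.png",ctrl.camera(n)[:,:,::-1]); print(n,ctrl.calibration(n))
print(ctrl.get_state())
E
```

```text
pics
top {'camera_matrix': array([[451.81134235,   0.        , 322.0956723 ],
       [  0.        , 451.81134235, 238.26606287],
       [  0.        ,   0.        ,   1.        ]]), 'rvec': array([ 2.14205332, -2.16790238,  0.11614664]), 'tvec': array([0.05026909, 0.60602603, 0.83482607])}
side {'camera_matrix': array([[480.48446412,   0.        , 327.01481388],
       [  0.        , 480.48446412, 229.6146178 ],
       [  0.        ,   0.        ,   1.        ]]), 'rvec': array([ 2.01240564, -0.53704849,  0.34113797]), 'tvec': array([-0.50149528,  0.2893982 ,  0.57456639])}
{'t': 0.1, 'joints': array([-1.37359579e+00,  1.24456680e-01,  1.65152926e+00, -8.90604339e-06,
        1.36749983e+00, -8.25736680e-02]), 'qd': array([-0.00066096, -0.0024319 , -0.00214996, -0.00087085, -0.00270537,
       -0.00058864]), 'joint_torque': array([ 1.18435855e-03, -4.24932504e+01, -3.66654110e+01, -1.14197148e-04,
        3.84548403e-03, -7.36356128e-06]), 'tool_pos': array([ 0.17936864, -0.62419164,  0.23016991]), 'ee_rot': array([-0.29181815,  2.07356529, -2.0696124 ]), 'contact_force': array([-0.70061857, -0.36915474,  0.59127876]), 'wrist_torque': array([-0.00650921,  0.00181661, -0.05033653]), 'finger_gap': 0.08546753462880878}
```

View pics/top0.png

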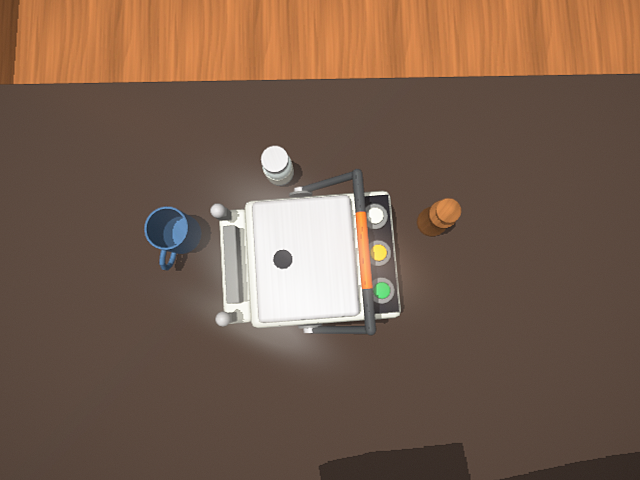

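View pics/side0.png

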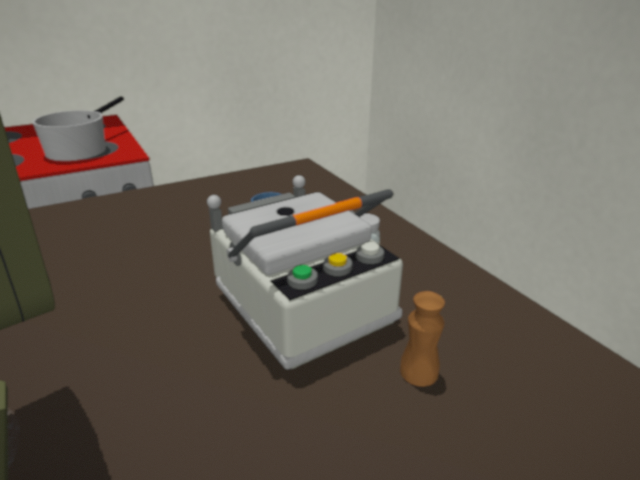

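Top view: keys white (375,216), yellow (379,253), green (382,291). Bar ends are at about (358,175) and (370,331), catches at (219,211) and (223,319), mug at left, mill at right, jar at top. Side view agrees.

```bash
cat > h.py <<'E'
import numpy as np, cv2
from scipy.spatial.transform import Rotation as R
from workcell import ctrl
def ray(n,px,z):
    c=ctrl.calibration(n);Rm=cv2.Rodrigues(c["rvec"])[0];C=-Rm.T@c["tvec"]
    d=Rm.T@np.linalg.inv(c["camera_matrix"])@[*px,1];return C+d*(z-C[2])/d[2]
def proj(n,P):
    c=ctrl.calibration(n);return cv2.projectPoints(np.float64(P).reshape(-1,3),c["rvec"],c["tvec"],c["camera_matrix"],None)[0][:,0]
def st():
    s=ctrl.get_state();print("t",round(s["t"],2),"pos",s["tool_pos"].round(4),"F",s["contact_force"].round(1),"gap",round(s["finger_gap"],3));print("R cols=tool axes\n",R.from_rotvec(s["ee_rot"]).as_matrix().round(3));return s
E
python3 - <<'E'
from h import *
K=[ray("top",p,.161) for p in((375,216),(379,253),(382,291))]
K2=[ray("side",p,.161) for p in((371,246),(338,259),(302,271))]
for a,b in zip(K,K2):print("key",a.round(4),b.round(4))
print(np.linalg.norm(K[0]-K[2]))
y=K[0]-K[2]; 
print("cands dir",y)
B=[ray("top",p,.17) for p in((219,211),(223,319))];print("balls",B,np.linalg.norm(B[0]-B[1]))
K=np.array(K)
yy=y/np.linalg.norm(y); toB=np.mean(B,0)-K[1]
xx=np.cross(yy,[0,0,1]); s=np.sign(xx@toB); xx*=s; yy=np.cross([0,0,1],xx)
O=K.mean(0)+.122*xx;O[2]=0;print("x",xx,"y",yy,"O",O,"yaw",np.arctan2(xx[1],xx[0]))
f=lambda a,l=0:O+[0,0,.14]+.125*(-np.cos(np.radians(36)+a)*xx+np.sin(np.radians(36)+a)*np.array([0,0,1]))+l*yy
for n in("top","side"):print(n,"bar ends",proj(n,[f(0,-.118),f(0),f(0,.118)]).round(0).tolist(),"rest",proj(n,[O+.122*xx+[0,0,.16]]).round())
print("bar",f(0),"top",f(.94),"back",f(2.28),"reach",np.linalg.norm(f(2.28)[:2]))
for n,p,z in(("mug",(168,228),.09),("jar",(275,158),.1),("mill",(447,211),.15)):
    w=ray("top",p,z)-O;print(n,"cooker xy",(w@xx).round(3),(w@yy).round(3))
st()
print(R.from_matrix(np.c_[xx,yy,[0,0,1]]).as_rotvec())
E
```

```text
key [ 0.6278 -0.0464  0.161 ] [ 0.6277 -0.0509  0.161 ]
key [ 0.5662 -0.0514  0.161 ] [ 0.5631 -0.0586  0.161 ]
key [ 0.5042 -0.0547  0.161 ] [ 0.5018 -0.0613  0.161 ]
0.1238509477335749
cands dir [0.12357555 0.00825477 0.        ]
balls [array([0.63798546, 0.21081862, 0.17      ]), array([0.46255713, 0.2016343 , 0.17      ])] 0.17566858292177587
x [-0.06665083  0.99777636 -0.        ] y [-0.99777636 -0.06665083  0.        ] O [0.55790107 0.07090166 0.        ] yaw 1.6374966052270323
top bar ends [[362.0, 176.0], [369.0, 251.0], [376.0, 330.0]] rest [[231. 265.]]
side bar ends [[391.0, 201.0], [330.0, 219.0], [257.0, 241.0]] rest [[261. 199.]]
bar [ 0.56464128 -0.03000059  0.21347316] top [0.55792171 0.07059263 0.26499962] back [0.54979537 0.19224558 0.16889552] reach 0.5824373906871885
mug cooker xy 0.247 -0.081
jar cooker xy 0.043 -0.193
mill cooker xy -0.244 -0.062
t 0.1 pos [ 0.1794 -0.6242  0.2302] F [-0.7 -0.4  0.6] gap 0.085
R cols=tool axes
 [[-0.961 -0.     0.276]
 [-0.276  0.002 -0.961]
 [-0.    -1.    -0.002]]
[0.         0.         1.63749661]
```

```bash
cat >> h.py <<'E'
HSV={"orange":((5,200,120),(17,255,255)),"yellow":((21,170,120),(33,255,255)),"green":((50,150,80),(75,255,255))}
def blob(n,img,c):
    h=cv2.cvtColor(img,cv2.COLOR_RGB2HSV);m=cv2.inRange(h,*map(np.array,HSV[c]))
    k,l,s,ce=cv2.connectedComponentsWithStats(m)
    if c=="orange": # not the floor/mill: take most elongated component in the cooker's area
        ok=[i for i in range(1,k) if s[i,4]>60 and 200<ce[i][0]<400 and 130<ce[i][1]<330]
    else: ok=list(range(1,k))
    i=max(ok,key=lambda i:s[i,4]);return ce[i],s[i]
def tri(pt,ps):
    P=[]
    for n in("top","side"):
        c=ctrl.calibration(n);P.append(c["camera_matrix"]@np.c_[cv2.Rodrigues(c["rvec"])[0],c["tvec"]])
    X=cv2.triangulatePoints(*P,np.float64(pt).reshape(2,1),np.float64(ps).reshape(2,1))[:,0];return X[:3]/X[3]
E
python3 - <<'E'
from h import *
I={n:cv2.imread(f"pics/{n}0.png")[:,:,::-1].copy() for n in("top","side")}
for c in HSV:
    (a,sa),(b,sb)=blob("top",I["top"],c),blob("side",I["side"],c)
    X=tri(a,b);print(c,a.round(1),b.round(1),sa,sb,"X",X.round(4),"res",(proj("top",X)-a).round(1),(proj("side",X)-b).round(1))
    if c!="orange":print("  at .159",ray("top",a,.159).round(4),ray("side",b,.159).round(4))
E
python3 -m creep '[[[0,-4.8,-0.4,-3.8,0,0,0],[0,-4.8,-0.4,-3.8,0,0,0],[0,-4.8,-0.4,-3.8,0,0,0],[0,-4.8,-0.4,-3.8,0,0,0],[0,-4.8,-0.4,-3.8,0,0,0],[0,-4.8,-0.4,-3.8,0,0,0],[0,-4.8,-0.4,-3.8,0,0,0],[0,-4.8,-0.4,-3.8,0,0,0],[0,-3,0,-2.5,0,0.107,0],[0,0,0,0,0,0.107,0],[0,0,0,0,0,0,0]]]' 20
```

```text
t: 1.48
tool_pos: [0.4918, -0.1813, 0.2585]
ee_rot: [-0.068, 2.203, -2.183]
contact_force: [-0.4, -0.2, -0.1]
finger_gap: -0.0002Traceback (most recent call last):
  File "<stdin>", line 4, in <module>
  File "h.py", line 18, in blob
    i=max(ok,key=lambda i:s[i,4]);return ce[i],s[i]
ValueError: max() iterable argument is empty
```

```bash
python3 -c "
from h import *
st()"
```

```text
t 1.48 pos [ 0.4918 -0.1813  0.2585] F [-0.4 -0.2 -0.1] gap -0.0
R cols=tool axes
 [[-0.998 -0.003  0.059]
 [-0.059  0.009 -0.998]
 [ 0.003 -1.    -0.009]]
```

```bash
python3 - <<'E'
from h import *
import h
I={n:cv2.imread(f"pics/{n}0.png")[:,:,::-1].copy() for n in("top","side")}
g=lambda n,p:cv2.cvtColor(I[n],cv2.COLOR_RGB2HSV)[p[1],p[0]]
print(g("top",(364,250)),g("side",(330,211)),g("top",(379,253)),g("side",(338,259)),g("top",(382,291)),g("side",(302,271)))
h.HSV["orange"]=((8,225,140),(20,255,255))
for c in ("yellow","green","orange"):
    try:
        (a,sa),(b,sb)=blob("top",I["top"],c),blob("side",I["side"],c)
    except Exception as e: print(c,e);continue
    X=tri(a,b);print(c,a.round(1),b.round(1),sa,sb,"X",X.round(4),"res",(proj("top",X)-a).round(1),(proj("side",X)-b).round(1))
    if c!="orange":print("  at .159",ray("top",a,.159).round(4),ray("side",b,.159).round(4))
X=tri((365,252),(331,211));print("orange by hand",X,proj("top",X),proj("side",X))
E
```

```text
[ 14 138 251] [ 16 248 175] [ 26 155 251] [ 26 249 202] [ 66 130 223] [ 70 189 163]
yellow [382.  247.8] [337.3 259.2] [376 245  10  10  21] [329 253  18  13 179] X [ 0.5702 -0.0545  0.157 ] res [[-1.5  3. ]] [[ 3.3 -0.4]]
  at .159 [ 0.5749 -0.0568  0.159 ] [ 0.5636 -0.0559  0.159 ]
green [382.5 297. ] [301.8 271.6] [382 297   2   1   2] [293 265  18  14 190] X [ 0.4987 -0.0576  0.1586] res [[ 1.2 -2.6]] [[-2.9  0.2]]
  at .159 [ 0.4945 -0.0555  0.159 ] [ 0.5022 -0.0597  0.159 ]
orange max() iterable argument is empty
orange by hand [ 0.56590549 -0.02494889  0.22419068] [[366.13881297 249.77328961]] [[328.75374992 211.24234134]]
```

```bash
python3 -m creep '[[[0,-4,0,-5.1,0,0,0],[0,-4,0,-5.1,0,0,0],[0,0,0,0,0,0,0],[0,0,2.8,0,0,0,0],[0,0,2.5,0,0,0,0],[0,0,0,0,0,0,0]]]'; python3 - <<'E'
from h import *
cv2.imwrite("pics/s1.png",cv2.resize(ctrl.camera("side")[130:400,150:480,::-1],None,fx=2,fy=2));st()
E
```

```text
t: 2.22
tool_pos: [0.5636, -0.079, 0.2037]
ee_rot: [-0.072, 2.201, -2.184]
contact_force: [-0.6, -0.4, 0.2]
finger_gap: 0.0002
t 2.27 pos [ 0.5645 -0.0792  0.2053] F [-0.2 -0.3 -0.1] gap -0.0
R cols=tool axes
 [[-0.998 -0.003  0.061]
 [-0.061  0.007 -0.998]
 [ 0.002 -1.    -0.007]]
```

View pics/s1.png

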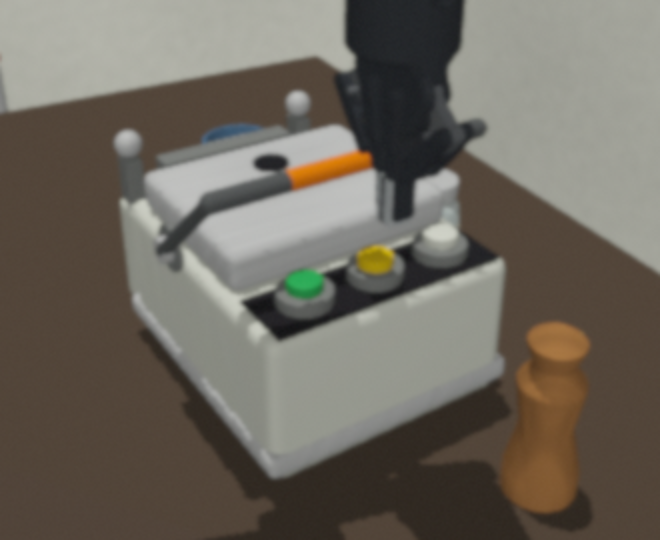

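The shut fingers stand in front of the bar, above the gap between yellow and white, with the keys clear below. Now push.

```bash
python3 -m creep '[[[0,0,0,-1,0,0,0],[0,0,0,-1,0,0,0],[0,0,0,-1,0,0,0],[0,0,-0.5,-0.7,0,0,0],[0,0,-1,-1,0,0,0],[0,0,-0.8,-1,0,0,0]]]'; python3 -m creep '[[[0,0,-0.6,-1,0,0,0],[0,0,-0.5,-1,0,0,0]]]'
```

```text
t: 3.02
tool_pos: [0.562, -0.0209, 0.2343]
ee_rot: [-0.062, 2.193, -2.185]
contact_force: [-0.7, -2.1, -0.6]
finger_gap: -0.0002
t: 3.28
tool_pos: [0.5607, 0.0001, 0.2473]
ee_rot: [-0.061, 2.192, -2.186]
contact_force: [-0.8, -2.3, -0.4]
finger_gap: 0.0003
```

```bash
python3 -m creep '[[[0,0,-0.2,-1,0,0,0],[0,0,-0.1,-1,0,0,0],[0,0,0,-1,0,0,0],[0,0,0,-1,0,0,0],[0,0,0,-1,0,0,0],[0,0,0.1,-1,0,0,0],[0,0,0.2,-1,0,0,0]]]'; python3 -m creep '[[[0,0,0.3,-1,0,0,0],[0,0,0.4,-1,0,0,0],[0,0,0.5,-1,0,0,0]]]';  python3 -m creep '[[[0,0,0.5,-1,0,0,0],[0,0,0.6,-1,0,0,0],[0,0,0,0,0,0,0]]]'; python3 - <<'E'
from h import *
cv2.imwrite("pics/s2.png",cv2.resize(ctrl.camera("side")[130:400,150:480,::-1],None,fx=2,fy=2));st()
E
```

```text
t: 4.15
tool_pos: [0.5583, 0.0745, 0.2532]
ee_rot: [-0.053, 2.186, -2.184]
contact_force: [-0.2, 0.1, 1.8]
finger_gap: -0.0
t: 4.53
tool_pos: [0.5558, 0.1069, 0.239]
ee_rot: [-0.055, 2.187, -2.184]
contact_force: [1.0, -0.9, 1.1]
finger_gap: 0.0001
t: 4.9
tool_pos: [0.5537, 0.1291, 0.2253]
ee_rot: [-0.06, 2.188, -2.185]
contact_force: [0.6, 0.3, 0.6]
finger_gap: 0.0001
t 4.95 pos [0.5539 0.1288 0.2258] F [ 0.5 -1.1 -0.3] gap 0.0
R cols=tool axes
 [[-0.998  0.008  0.061]
 [-0.061  0.002 -0.998]
 [-0.008 -1.    -0.001]]
```

View pics/s2.png

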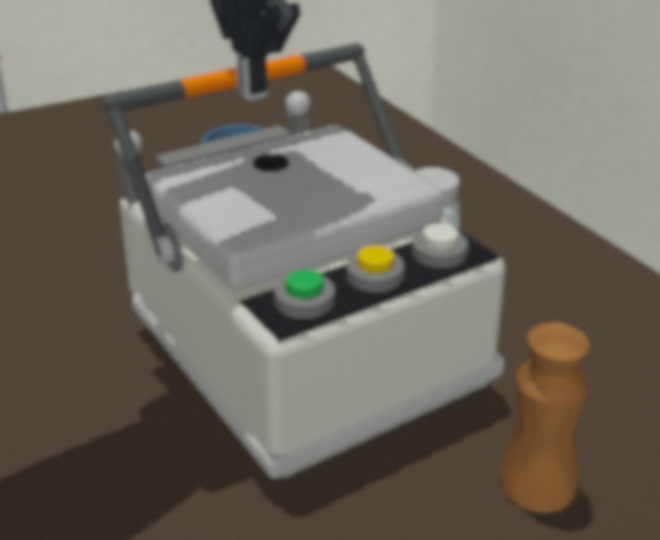

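```bash
python3 -m creep '[[[0,0,1,-0.8,0,0,0],[0,0,1,-0.8,0,0,0],[0,0,0,0,0,0,0]]]'; python3 -m creep '[[[0,0,0,1.5,0,0,0],[0,0,-3,0.5,0,0,0],[0,0,-3,0,0,0,0],[0,0,-0.5,-2,0,0,0],[0,0,0,-2.4,0,0,0],[0,0,0,0,0,0,0]]]';  python3 - <<'E'
from h import *
a=ctrl.camera("side")[100:300,180:440,::-1];b=ctrl.camera("top")[150:350,180:440,::-1]
cv2.imwrite("pics/s3.png",cv2.resize(np.vstack([a,b]),None,fx=1.5,fy=1.5,interpolation=cv2.INTER_CUBIC));st()
E
```

```text
t: 5.32
tool_pos: [0.5531, 0.1456, 0.2046]
ee_rot: [-0.058, 2.189, -2.185]
contact_force: [0.9, 0.1, 0.3]
finger_gap: -0.0003
t: 6.08
tool_pos: [0.5508, 0.1678, 0.2695]
ee_rot: [-0.057, 2.191, -2.188]
contact_force: [0.1, -0.2, -1.3]
finger_gap: -0.0
t 6.17 pos [0.5508 0.1666 0.2691] F [0.4 0.6 0.4] gap 0.0
R cols=tool axes
 [[-0.998  0.005  0.057]
 [-0.057  0.001 -0.998]
 [-0.005 -1.    -0.   ]]
```

View pics/s3.png

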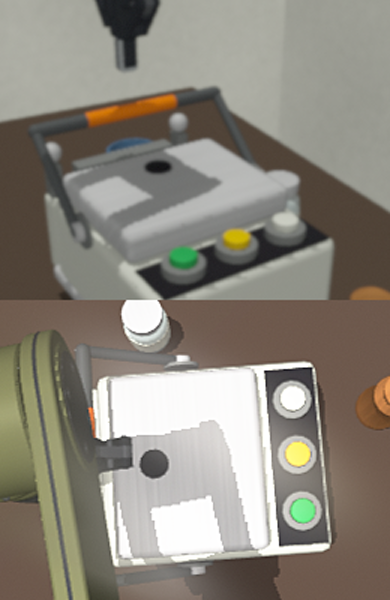

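The handle leans back past upright, and the side view puts the bar at about (267,173). The three keys are clear. Check the bar position, then go down to contact.

```bash
python3 - <<'E'
from h import *
H=np.array([.558,.068,.14]);xx=np.array([-.0667,.9978,0])
for a in(1.7,1.8,1.9,2.0,2.1,2.2,2.3):
    t=a+np.radians(36);p=H+.125*(-np.cos(t)*xx+np.sin(t)*np.array([0,0,1]));print(a,p.round(4),proj("side",p).round(0))
E
python3 -m creep '[[[0,0,1.5,0,0,0,0],[0,0,1.5,0,0,0,0],[0,0,0.8,0,0,0,0],[0,0,0,0,0,0,0]]]'
```

```text
1.7 [0.5523 0.1537 0.2308] [[269. 169.]]
1.8 [0.5517 0.1623 0.2218] [[267. 173.]]
1.9 [0.5512 0.17   0.2119] [[266. 177.]]
2.0 [0.5507 0.1767 0.2014] [[264. 181.]]
2.1 [0.5504 0.1822 0.1902] [[263. 186.]]
2.2 [0.5501 0.1867 0.1785] [[262. 191.]]
2.3 [0.5499 0.1899 0.1665] [[262. 196.]]
t: 6.68
tool_pos: [0.5499, 0.1653, 0.2256]
ee_rot: [-0.059, 2.193, -2.193]
contact_force: [-0.3, 0.1, 0.3]
finger_gap: -0.0003
```

```bash
python3 -m creep '[[[0,0,0.4,-0.3,0,0,0],[0,0,0.4,-0.3,0,0,0],[0,0,0.4,-0.3,0,0,0]]]'; python3 -m creep '[[[0,0,0.4,-0.25,0,0,0],[0,0,0.4,-0.25,0,0,0],[0,0,0,0,0,0,0]]]'
```

```text
t: 7.05
tool_pos: [0.55, 0.1747, 0.2143]
ee_rot: [-0.057, 2.192, -2.192]
contact_force: [0.3, -0.5, 0.9]
finger_gap: 0.0003
t: 7.42
tool_pos: [0.5496, 0.1803, 0.2054]
ee_rot: [-0.058, 2.192, -2.193]
contact_force: [0.2, -0.1, -0.1]
finger_gap: 0.0001
```

```bash
for i in 1; do python3 -m creep '[[[0,0,0.15,-0.07,0,0,0],[0,0,0.15,-0.07,0,0,0],[0,0,0.15,-0.07,0,0,0],[0,0,0.15,-0.07,0,0,0]]]'; python3 -m creep '[[[0,0,0.15,-0.06,0,0,0],[0,0,0.15,-0.06,0,0,0],[0,0,0.15,-0.06,0,0,0]]]'; python3 -m creep '[[[0,0,0.13,-0.05,0,0,0],[0,0,0.13,-0.05,0,0,0]]]'; done
```

```text
t: 7.92
tool_pos: [0.5497, 0.1835, 0.1996]
ee_rot: [-0.057, 2.193, -2.192]
contact_force: [-0.8, 0.4, 1.4]
finger_gap: -0.0002
t: 8.3
tool_pos: [0.5497, 0.1855, 0.195]
ee_rot: [-0.056, 2.193, -2.191]
contact_force: [0.3, 0.0, 0.8]
finger_gap: 0.0003
t: 8.55
tool_pos: [0.5497, 0.1866, 0.1921]
ee_rot: [-0.056, 2.193, -2.191]
contact_force: [-0.2, -0.2, 0.7]
finger_gap: -0.0
```

```bash
python3 -m creep '[[[0,0,0.13,-0.04,0,0,0],[0,0,0.13,-0.04,0,0,0]]]'; python3 -m creep '[[[0,0,0.13,-0.04,0,0,0],[0,0,0.13,-0.04,0,0,0]]]'; python3 -m creep '[[[0,0,0.13,-0.04,0,0,0],[0,0,0.13,-0.04,0,0,0]]]'
```

```text
t: 8.8
tool_pos: [0.5497, 0.1874, 0.1894]
ee_rot: [-0.056, 2.192, -2.191]
contact_force: [0.7, -0.3, 1.6]
finger_gap: -0.0002
t: 9.05
tool_pos: [0.5497, 0.1882, 0.187]
ee_rot: [-0.056, 2.192, -2.191]
contact_force: [-0.6, -0.3, 4.9]
finger_gap: 0.0
t: 9.3
tool_pos: [0.5498, 0.1885, 0.1863]
ee_rot: [-0.056, 2.191, -2.193]
contact_force: [-4.0, -1.4, 7.6]
finger_gap: 0.0003
```

```bash
python3 -m creep '[[[0,0,0.15,-0.02,0,0,0],[0,0,0.15,-0.02,0,0,0]]]'; python3 -m creep '[[[0,0,0.15,-0.02,0,0,0],[0,0,0.15,-0.02,0,0,0]]]'
```

```text
t: 9.55
tool_pos: [0.5498, 0.1886, 0.1861]
ee_rot: [-0.056, 2.19, -2.194]
contact_force: [-3.8, -0.5, 7.8]
finger_gap: 0.0
t: 9.8
tool_pos: [0.5498, 0.1886, 0.1861]
ee_rot: [-0.056, 2.188, -2.195]
contact_force: [-4.3, -3.0, 8.2]
finger_gap: -0.0
```

```bash
python3 -m creep '[[[0,0,0.22,-0.02,0,0,0],[0,0,0.22,-0.02,0,0,0]]]'; python3 -m creep '[[[0,0,0.28,-0.02,0,0,0],[0,0,0.28,-0.02,0,0,0]]]'
```

```text
t: 10.05
tool_pos: [0.5498, 0.1889, 0.1853]
ee_rot: [-0.056, 2.188, -2.195]
contact_force: [-5.2, -2.1, 9.6]
finger_gap: -0.0
t: 10.3
tool_pos: [0.5498, 0.1893, 0.1842]
ee_rot: [-0.055, 2.187, -2.195]
contact_force: [-6.7, -0.7, 12.4]
finger_gap: -0.0
```

```bash
python3 -m creep '[[[0,0,0.3,-0.02,0,0,0],[0,0,0.3,-0.02,0,0,0]]]'; python3 -m creep '[[[0,0,0.3,-0.02,0,0,0],[0,0,0.3,-0.02,0,0,0]]]'
```

```text
t: 10.55
tool_pos: [0.5498, 0.1895, 0.1834]
ee_rot: [-0.056, 2.186, -2.195]
contact_force: [-6.8, -1.7, 12.4]
finger_gap: 0.0
t: 10.8
tool_pos: [0.5498, 0.1897, 0.183]
ee_rot: [-0.056, 2.185, -2.196]
contact_force: [-6.5, -3.1, 11.2]
finger_gap: 0.0004
```

```bash
python3 -m creep '[[[0,0,0.35,-0.02,0,0,0],[0,0,0.35,-0.02,0,0,0]]]'; python3 -m creep '[[[0,0,0.35,-0.02,0,0,0],[0,0,0.35,-0.02,0,0,0]]]'
```

```text
t: 11.05
tool_pos: [0.5498, 0.1902, 0.1815]
ee_rot: [-0.055, 2.185, -2.196]
contact_force: [-7.2, -0.9, 10.9]
finger_gap: 0.0002
t: 11.3
tool_pos: [0.5498, 0.1907, 0.1799]
ee_rot: [-0.055, 2.185, -2.195]
contact_force: [-6.9, -1.6, 10.9]
finger_gap: -0.0003
```

```bash
python3 -m creep '[[[0,0,0.35,-0.02,0,0,0],[0,0,0.3,-0.02,0,0,0]]]'; python3 -m creep '[[[0,0,0.3,-0.01,0,0,0],[0,0,0.3,-0.01,0,0,0]]]'
```

```text
t: 11.55
tool_pos: [0.5497, 0.1912, 0.1782]
ee_rot: [-0.055, 2.184, -2.195]
contact_force: [-5.8, -1.9, 10.4]
finger_gap: -0.0
t: 11.8
tool_pos: [0.5496, 0.1918, 0.1765]
ee_rot: [-0.055, 2.185, -2.194]
contact_force: [-5.9, -0.7, 9.2]
finger_gap: -0.0002
```

```bash
python3 -m creep '[[[0,0,0.25,-0.01,0,0,0],[0,0,0.25,-0.01,0,0,0]]]'; python3 -m creep '[[[0,0,0.25,-0.01,0,0,0],[0,0,0.25,-0.01,0,0,0]]]'
```

```text
t: 12.05
tool_pos: [0.5496, 0.1923, 0.1748]
ee_rot: [-0.055, 2.185, -2.194]
contact_force: [-3.7, -0.3, 6.9]
finger_gap: 0.0001
t: 12.3
tool_pos: [0.5495, 0.1929, 0.1722]
ee_rot: [-0.055, 2.186, -2.193]
contact_force: [-2.9, 0.3, 4.6]
finger_gap: -0.0002
```

```bash
python3 -m creep '[[[0,0,0.2,0,0,0,0],[0,0,0.2,0,0,0,0]]]'; python3 -m creep '[[[0,0,0.2,0,0,0,0],[0,0,0.2,0,0,0,0]]]'
```

```text
t: 12.55
tool_pos: [0.5495, 0.1934, 0.1706]
ee_rot: [-0.055, 2.187, -2.192]
contact_force: [-6.4, -1.1, 13.6]
finger_gap: 0.0001
t: 12.8
tool_pos: [0.5495, 0.1934, 0.1707]
ee_rot: [-0.056, 2.186, -2.192]
contact_force: [-7.3, -1.7, 11.2]
finger_gap: -0.0002
```

Force peaked at 12.4 N, fell to 4.6 N, then rose hard with the tip stopped at z 0.1706. That fits the snap onto the rest. One firmer press confirms, then lift and look.

```bash
python3 -m creep '[[[0,0,0.35,0,0,0,0],[0,0,0.35,0,0,0,0]]]'; python3 -m creep '[[[0,0,-1,0,0,0,0],[0,0,-5,0,0,0,0],[0,0,-5,4,0,0,0],[0,0,-3,5,0,0,0],[0,0,0,5,0,0,0],[0,0,0,5,0,0,0],[0,0,0,5,0,0,0],[0,0,0,0,0,0,0]]]';  python3 - <<'E'
from h import *
a=ctrl.camera("side")[100:300,180:440,::-1];b=ctrl.camera("top")[150:350,180:440,::-1]
cv2.imwrite("pics/s4.png",cv2.resize(np.vstack([a,b]),None,fx=1.5,fy=1.5,interpolation=cv2.INTER_CUBIC));st()
E
```

```text
t: 13.05
tool_pos: [0.5496, 0.1934, 0.1706]
ee_rot: [-0.056, 2.186, -2.192]
contact_force: [-9.8, -2.0, 17.4]
finger_gap: 0.0001
t: 14.05
tool_pos: [0.5639, -0.0537, 0.3143]
ee_rot: [-0.055, 2.178, -2.195]
contact_force: [0.1, 0.1, 0.1]
finger_gap: -0.0001
t 14.15 pos [ 0.5639 -0.0509  0.3144] F [-0.2 -0.1 -0.6] gap 0.0
R cols=tool axes
 [[-0.998  0.009  0.063]
 [-0.063 -0.007 -0.998]
 [-0.009 -1.     0.007]]
```

View pics/s4.png

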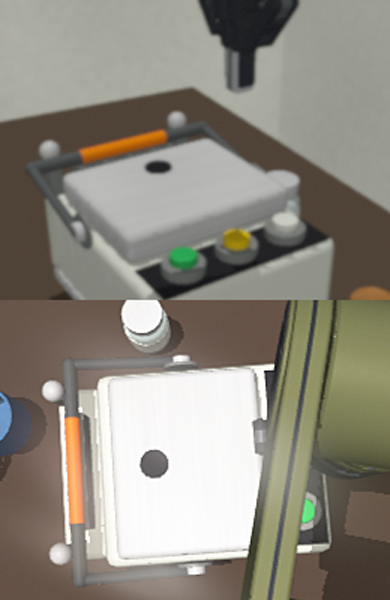

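Handle lies on the rest between the ball catches (side about (263,197), angle ≈2.3) and stays there after release. Now the white key.

```bash
python3 -m creep '[[[0,-3.1,0,0.1,0,0,0],[0,-3.1,0,0.1,0,0,0],[0,0,4.5,0,0,0,0],[0,0,4.5,0,0,0,0],[0,0,3.8,0,0,0,0],[0,0,0,0,0,0,0],[0,0,0,0,0,0,0]]]'; python3 - <<'E'
from h import *
cv2.imwrite("pics/s5.png",cv2.resize(ctrl.camera("side")[190:320,260:440,::-1],None,fx=3,fy=3,interpolation=cv2.INTER_CUBIC));st()
E
```

```text
t: 15.02
tool_pos: [0.6308, -0.0385, 0.1852]
ee_rot: [-0.069, 2.17, -2.182]
contact_force: [-0.9, -0.3, 0.8]
finger_gap: 0.0001
t 15.07 pos [ 0.6306 -0.0386  0.1851] F [-0.7 -0.1 -1.4] gap -0.0
R cols=tool axes
 [[-0.997  0.013  0.076]
 [-0.077 -0.005 -0.997]
 [-0.013 -1.     0.006]]
```

View pics/s5.png

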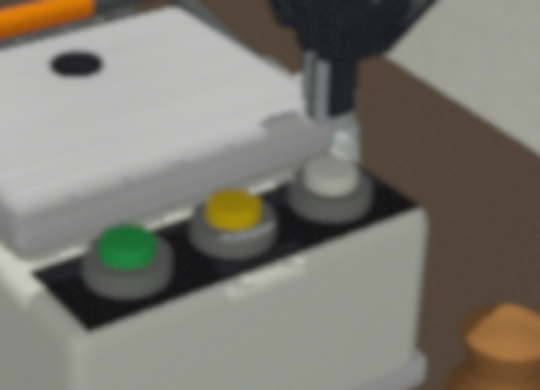

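Finger hovers slightly behind the white key, as the state shows (y −0.039 vs −0.050). Correct and press slowly.

```bash
python3 -m creep '[[[0,0.4,0,1.1,0,0,0],[0,0,0,0,0,0,0],[0,0,1.4,0,0,0,0],[0,0,0.4,0,0,0,0]]]'; python3 -m creep '[[[0,0,0.3,0,0,0,0],[0,0,0.3,0,0,0,0]]]'; python3 -m creep '[[[0,0,0.3,0,0,0,0],[0,0,0.3,0,0,0,0]]]'
```

```text
t: 15.58
tool_pos: [0.63, -0.0514, 0.1716]
ee_rot: [-0.06, 2.164, -2.18]
contact_force: [-0.5, -0.1, -0.5]
finger_gap: 0.0
t: 15.82
tool_pos: [0.6299, -0.0514, 0.1645]
ee_rot: [-0.061, 2.165, -2.181]
contact_force: [0.3, -1.1, -0.2]
finger_gap: -0.0001
t: 16.08
tool_pos: [0.63, -0.0513, 0.1585]
ee_rot: [-0.061, 2.165, -2.181]
contact_force: [-2.8, -1.0, 3.4]
finger_gap: 0.0004
```

```bash
python3 -m creep '[[[0,0,0.3,0,0,0,0],[0,0,0.3,0,0,0,0],[0,0,0.3,0,0,0,0]]]'; python3 -m creep '[[[0,0,0.4,0,0,0,0],[0,0,0.4,0,0,0,0]]]'
```

```text
t: 16.45
tool_pos: [0.6301, -0.0514, 0.1559]
ee_rot: [-0.063, 2.165, -2.181]
contact_force: [-8.7, 1.0, 14.1]
finger_gap: -0.0001
t: 16.7
tool_pos: [0.6302, -0.0514, 0.1558]
ee_rot: [-0.064, 2.165, -2.182]
contact_force: [-10.6, 1.5, 17.8]
finger_gap: 0.0001
```

White bottomed out (stop at z 0.156, 18 N). Next, yellow.

```bash
python3 -m creep '[[[0,0,-2.5,0,0,0,0],[0,0,-1,0,0,0,0],[0,3.2,0,0,0,0,0],[0,3.2,0,0,0,0,0],[0,0,0,0,0,0,0],[0,0,0,0,0,0,0]]]'
```

```text
t: 17.45
tool_pos: [0.5648, -0.056, 0.1887]
ee_rot: [-0.062, 2.164, -2.181]
contact_force: [0.3, 0.2, -0.5]
finger_gap: 0.0
```

```bash
python3 -m creep '[[[0,0,1.5,0,0,0,0],[0,0,0.5,0,0,0,0],[0,0,0.3,0,0,0,0],[0,0,0.3,0,0,0,0],[0,0,0.3,0,0,0,0],[0,0,0.3,0,0,0,0]]]'; python3 -m creep '[[[0,0,0.3,0,0,0,0],[0,0,0.3,0,0,0,0],[0,0,0.3,0,0,0,0],[0,0,0.4,0,0,0,0]]]'
```

```text
t: 18.2
tool_pos: [0.5666, -0.0561, 0.1558]
ee_rot: [-0.067, 2.165, -2.181]
contact_force: [-9.0, 0.8, 16.6]
finger_gap: 0.0002
t: 18.7
tool_pos: [0.5666, -0.0561, 0.1558]
ee_rot: [-0.069, 2.166, -2.182]
contact_force: [-11.7, 1.4, 20.8]
finger_gap: -0.0
```

Yellow is fully down (same stop). Lift, shift to green at (0.503, −0.058).

```bash
python3 -m creep '[[[0,0,-2.5,0,0,0,0],[0,0,-1,0,0,0,0],[0,3.2,0,-0.1,0,0,0],[0,3.2,0,-0.1,0,0,0],[0,0,0,0,0,0,0],[0,0,0,0,0,0,0]]]'
```

```text
t: 19.45
tool_pos: [0.5019, -0.0591, 0.19]
ee_rot: [-0.065, 2.163, -2.181]
contact_force: [1.5, -0.1, -0.3]
finger_gap: -0.0001
```

```bash
python3 -m creep '[[[0,0,1.5,0,0,0,0],[0,0,0.5,0,0,0,0],[0,0,0.3,0,0,0,0],[0,0,0.3,0,0,0,0],[0,0,0.3,0,0,0,0],[0,0,0.3,0,0,0,0]]]'; python3 -m creep '[[[0,0,0.3,0,0,0,0],[0,0,0.3,0,0,0,0],[0,0,0.3,0,0,0,0],[0,0,0.4,0,0,0,0]]]'; python3 -m creep '[[[0,0,-2.5,0,0,0,0],[0,0,-4,0,0,0,0],[0,0,-4,4,0,0,0],[0,2,-2,5,0,0,0],[0,2,0,5,0,0,0],[0,2,0,5,0,0,0],[0,0,0,0,0,0,0],[0,0,0,0,0,0,0]]]'; python3 - <<'E'
from h import *
a=ctrl.camera("side")[130:400,180:480,::-1];b=ctrl.camera("top")[130:400,130:480,::-1]
cv2.imwrite("pics/s6.png",cv2.resize(np.hstack([a,b]),None,fx=1.2,fy=1.2,interpolation=cv2.INTER_CUBIC));st()
E
```

```text
t: 20.2
tool_pos: [0.5037, -0.0592, 0.1558]
ee_rot: [-0.068, 2.165, -2.181]
contact_force: [-5.4, 0.1, 16.9]
finger_gap: -0.0002
t: 20.7
tool_pos: [0.5038, -0.0593, 0.1557]
ee_rot: [-0.073, 2.166, -2.183]
contact_force: [-13.4, 2.4, 22.7]
finger_gap: -0.0004
t: 21.7
tool_pos: [0.4584, -0.2585, 0.2875]
ee_rot: [-0.065, 2.154, -2.183]
contact_force: [0.0, -0.5, 0.1]
finger_gap: 0.0
t 21.8 pos [ 0.4586 -0.2578  0.2874] F [0.6 1.1 0.4] gap -0.0
R cols=tool axes
 [[-0.996  0.023  0.084]
 [-0.084 -0.012 -0.996]
 [-0.022 -1.     0.014]]
```

View pics/s6.png

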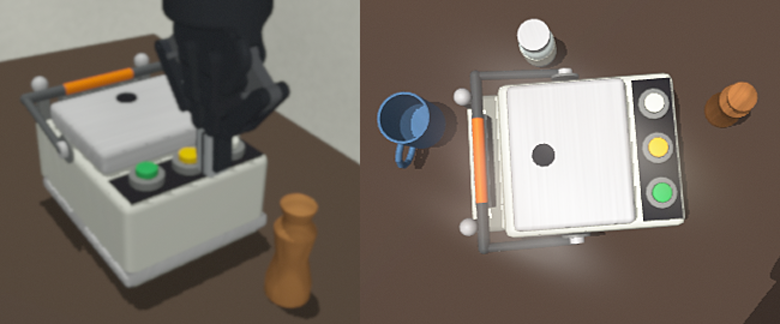

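Handle rests behind the catches, and the keys are back up. The mug (167,228), jar (276,159) and mill (447,211) are where they were, and the robot is clear.

```bash
python3 -c "
from workcell import ctrl
print(ctrl.job_done())"
```

```text
the job is handed in; nothing more can be done
None
```

The handle is up, over and seated on its rear rest, and the keys were pressed in the order white, yellow, green. I handed the job in at about 22 s of robot time, and it returned no verdict.

- **Handle:** I pushed it over with the fingers shut, then pressed it down slowly on the bar. The downward force peaked at 12.4 N on the catches and fell to 4.6 N as they gave way. It rose again when the bar stopped at the rest, at about 2.33 rad. The highest I read on the handle, in a confirming press, was 17.4 N down (about 20 N with the sideways part). The final pictures show it staying down with nothing touching it.
- **Keys:** Each one stopped with the fingertip about 156 mm above the counter, which is 5 mm down. Each took 18 to 23 N of downward force. I lifted clear between presses.
- **Mug, jar and mill:** All three are at the same image positions as at the start, to within about 1 pixel. The arm was clear of everything at hand-in.

**What disagreed:**
- The top and side cameras placed the keys about 5 to 7 mm apart, so I used values between the two.
- The bar started about 0.1 rad further up than the stated zero position.
- The presses also showed a sideways force of up to 13 N, about half the downward force, with no visible effect.
- The forces are readings taken between moves, not a continuous record.

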